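# Index the board stage and hold its mirror flap at balance

### The arm

A 6-joint arm with a two-finger parallel gripper is mounted at the origin on a cart in front of the work surface, level with it; the furniture and walls round the work are solid. World frame = base frame: x ahead of the robot, y to its left, z up, the work surface at z = 0. Lengths are in m, angles in rad, forces in N, time in s.
With the tool pointing down it reaches from about 0.375 to 0.9 m from the base axis. Payload 3.1 kg.
Tool frame: the origin (TCP) lies between the finger pads; the fingertips stand 22 mm ahead of it and the grasp point (between the pads) lies 3 mm ahead of it; z points along the fingers, y is the line along which they close (so a half turn about z gives the same grasp; the last joint's range is limited). The gripper opens to 87 mm and grips with 3 to 60 N. Pads are 19 mm wide; open, the fingers measure 117 mm over their backs; the gripper's body (75 mm by 190 mm) begins 51 mm behind the grasp point.
Start: joints at [-1.49, 0.527, 1.433, -0, 1.181, -0.178], TCP at [0.161, -0.604, 0.245] pointing down, gripper open.
Joint ranges: [-3.08, 3.08], [-0.75, 2.2], [0.22, 2.44], [-1.43, 4.57], [0, 2.65], [-2.85, 2.85]. Speed limits (rad/s): [2.79, 2.79, 3.14, 3.14, 3.14, 3.14].

### API

Orientations are given as a unit quaternion [x, y, z, w].
In Python, from rig import robot gives the robot as it stands.
- The arm moves only by the tool move_arm, never from a script. Its argument "series" is text: rows parted by semicolons, each of 6 numbers parted by spaces: the shift along the tool's x, y, z in mm, then the turn, a rotation vector about the tool's x, y, z in degrees. In form: dx dy dz ax ay az; .... A call has 1 to 8 rows; each row is the pose to reach, as a shift and turn from the pose commanded when the call began, along the tool's axes at that moment; what a row does not reach only later rows make up. A row lasts 1/12 s, in which the tool goes at most 41.7 mm and 7.16 degrees, less where a joint would pass 70% of its speed; a pose out of reach is approached as far as the arm can. A call with a gripper value outside its range is refused whole. "jaw" is the opening, from 0 (shut) to 1 (fully open), set as the call begins (left out, the last holds). The fingers move at their own pace and stop on an object; "newtons" is the grip in N (left out, the last holds). Time passes only in rows, so rows that repeat a pose let the fingers close. It gives the time, the measured TCP pose, the force, the opening and the grip force at its end, in the units of the state.
- robot.get_obs(): the state, without advancing time (a new reading comes with each control period).
- robot.camera(name): name is "side" or "top"; returns a dict with "img" (480x640x3 uint8, red, green, blue), "mtx" (3x3 intrinsics, pixels), "distortion" ([k1, k2, p1, p2, k3] as OpenCV has them; the pictures are not rectified), "world_to_cam" (4x4, takes a point from world to camera coordinates). Camera axes: x right, y down, z forward; pixel columns grow to the right and rows downward; lengths in m; the calibration is good to about 2 mm. A picture is of the moment at which its call begins. There is no depth.
- robot.hand_in(): hands the job in; it is judged then, once.
Trained networks look in a picture, given as the dict that the camera call returned (one of the last four; its "shot" number tells which), for a name from the list of things; names that differ only in an ending like _2 or _b are one class to them, and where a whole thing is asked for, a point or a joint stands for the part that bears it (a point fixed in the world has none). Each returns a list of dicts, best first, with "p" (0 to 1); they miss things now and then, are a little off and sometimes report something else, mostly with a low value. They report only what shows in the picture. A call takes as long as a camera call.
- robot.search_frame(picture, thing): "xyz" ([x, y, z] in m, in world coordinates, good to about 4 mm: the middle of the surface that is visible of it).
- robot.tip_of(picture, thing): "xyz" ([x, y, z] in m, in world coordinates, good to about 4 mm: a listed point, or the origin of a listed thing).
The state is a dict: "time": time; "q": joint angles; "joint_velocities": joint speeds; "joint_torque": joint torques, N m; "position": TCP position; "tool_rot": TCP orientation; "ft_force": force on the tool from outside, world axes, zero at the start; "moment": the same for the moment, N m; "grip_width": finger opening in m; "grip_force": force on a finger pad.
Only numpy, scipy, OpenCV 4.12 (cv2) and the standard library are available. Lean on these libraries where they do the work, as an engineer would, in place of code of your own. Each camera call takes 0.05 s, during which the arm holds its last target. There are 200 camera calls.

### The job

Turn the handwheel of the board inspection stage clockwise (seen from above) until the pointer on its rim faces the fixed index fin on the robot's side of the wheel, which brings the board in line with the mirror flap; leave the flap lying meanwhile. Then take the mirror flap by its round side handle, swing it up to its balance point, straight upright, and finish while still holding it there with the fingers, without ever letting it go over to the far side. Leave the wheel where it was set and do not push the loose things on the desk about.

Things in the scene. Friction and masses are not known exactly. Their poses are not given: they have to be found in the camera images.
- stage: Board inspection stage fixed to the desk: aluminium bed 180 x 260 x 12 mm. Origin on the desk, 5 mm behind the bed's middle; own x points away from the robot, y to its left. On it: right front the handwheel on a grey gear housing; left the mirror flap between grey hinge posts 55 mm high; at the back a carriage with a green board (about 50 mm high), which the wheel drives along +y, 14 mm per rad.
- wheel (a joint): Handwheel angle q, rad, vertical axis; grows clockwise seen from above; stops at 0 and 4.9; stays where it is left (0.08 Nm). In the stage's frame the pointer, and the grip bar with it, lie at angle 1.058 - q, counter-clockwise from stage +x. At q = 4.2 the pointer faces the dark steel index fin (5 mm wide, 48 mm high, fixed, 48 mm from the wheel axis towards stage -x). Set means within 0.15 of 4.2.
- wheel_grip (a point): Point on the wheel's axis in its grip bar, 70 mm above the desk, at (-0.030, -0.085) m in the stage's frame. The wheel: black disc 76 mm across, top face 50 mm above the desk; across it a grey upright grip bar 56 mm long, 12 mm wide, reaching from 50 to 77 mm above the desk. In line with one end of the bar an 8 mm wide steel pointer nose stands out 7 mm past the disc's rim.
- flap (a joint): Mirror flap angle, rad, about a level hinge along stage y: 0 is level, lying towards the robot (stage -x), where it rests on a rubber foot at the start; it grows as the flap swings up and away; 1.571 is upright, the balance point; a stop at 2.6 catches it on the far side. The hinge is all but free, without stay or spring: the flap (0.19 to 0.35 kg) falls either way when let go.
- flap_hinge (a point): point on the flap's hinge axis, level with the middle of the side handle; 46 mm above the desk, at (0, 0.108) m in the stage's frame. Fixed.
- flap_handle: Round steel side handle of the flap: bar 12 mm thick, 58 mm long, parallel to the hinge, sticking out to stage +y from the flap's left edge at its free end, 83 mm from the hinge axis. 18 mm collars at its ends leave 49 mm of bar free. Origin at its inner end on its axis; own y points out along it; its sleeve turns freely about y. The flap is a black-framed metal mirror plate, 98 mm wide, 84 mm long, 8 mm thick.
- handle_grip (a point): middle of the side handle, on its axis, 29 mm out from the flap's edge; 83 mm from flap_hinge. At joint flap q it stands 83 mm * cos q towards the robot (stage -x) from the hinge and 83 mm * sin q above it.
- screw_tin: Bystander, loose: round open aluminium tin, 62 mm across, 16 mm high, standing on the desk in front of the stage. Origin at its underside. Leave it where it is.
- loupe: Bystander, loose: black eyepiece loupe, 38 mm across, 32 mm high, on the desk to the right of the stage. Origin at its underside. Leave it where it is.
- brush: Bystander, loose: black brush, 120 mm long, lying on the blue mat to the left of the stage. Origin at its underside. Leave it where it is.
- tweezers_2: Bystander, loose: black tweezers, 120 mm long, lying on the desk to the right of the stage, farther back. Origin at its underside. Leave it where it is.

How it is judged:
On the way, in this order (a step that is already met when the one before it is completed fails the run):
1. the handwheel's pointer is set at the index fin (within 0.15 rad) with the flap still lying (value of joint wheel between 4.05 and 4.35 rad and value of joint flap below 0.3 rad), for 0.2 s.
2. the flap stands on its balance point (within 0.1 rad of upright), held by its handle, wheel still set (value of joint wheel between 4.05 and 4.35 rad and value of joint flap between 1.4708 and 1.6708 rad and contact force between the fingers and flap_handle above 0.5 N), for 0.3 s.
At the end, for the whole second after the job is handed in: The program finishes while holding: the fingers touch the flap's side handle (more than 0.5 N), the flap stands still within 0.1 rad of upright, and the handwheel is within 0.15 rad of its mark (4.2) (all of step 2 and velocity of joint flap between -0.1 and 0.1 rad/s); the arm keeps its last pose, push and grip.
It fails at once if the flap goes over its balance point towards the far side (more than 0.35 rad past upright) (value of joint flap above 1.9208 rad).
It fails at once if a loose bystander is moved by more than 30 mm (distance of any of screw_tin, loupe, brush, tweezers_2 from where it was at the start of the episode above 0.03 m).
It also fails if it takes over 67 s, if anything falls off the work surface, if the arm or the gripper's body presses on something with over 40 N, if the wrist force passes 120 N, or if a joint passes its speed limit or range.

## Working session

There is one attempt and no reset: what is moved stays moved. The work goes in short steps, Python scripts to look and compute and a tool call to move; the robot and the scene stay as the last step left them, time stands still between calls to the robot, and variables do not carry over. Pictures are saved under pics/ and viewed, at most 10 in all, crops included, and the job is handed in when it is done.

Besides the shell and the picture viewer there is one more tool, called after "Call:" as name(argument=value, ...) on one line, values as JSON. move_arm: Moves the arm, as the interface text tells. Its arguments: {"type":"object","properties":{"series":{"type":"string"},"jaw":{"type":"number"},"newtons":{"type":"number"}},"required":["series"]}

```bash
ls; mkdir -p pics; python3 - <<'E'
from rig import robot
import cv2, numpy as np
o=robot.get_obs(); print(o)
for n in("top","side"):
    p=robot.camera(n); cv2.imwrite(f"pics/{n}0.png",p["img"][:,:,::-1])
    print(n,p["mtx"].tolist(),p["distortion"],np.round(p["world_to_cam"],4).tolist())
    for t in("wheel_grip","flap_hinge","handle_grip","stage","flap_handle","screw_tin","loupe","brush","tweezers_2"):
        print(t,[(np.round(d["xyz"],4).tolist(),round(d["p"],2)) for d in robot.tip_of(p,t)[:2]])
E
```

```text
pics
{'time': 0.0, 'q': array([-1.48951764e+00,  5.28447779e-01,  1.43388886e+00, -3.55494507e-05,
        1.18137696e+00, -1.78537003e-01]), 'joint_velocities': array([0.00049973, 0.00060451, 0.00063343, 0.00032063, 0.00011058,
       0.00151652]), 'joint_torque': array([-2.77496301e-04, -4.40042818e+01, -1.76595801e+01,  6.34020218e-02,
        5.83493756e-02, -1.58813668e-04]), 'position': array([ 0.16050527, -0.60334012,  0.24358715]), 'tool_rot': array([ 9.91572402e-01,  1.29549400e-01,  3.51323008e-05, -1.06001921e-03]), 'ft_force': array([-0.63437491, -0.45470943,  0.22955646]), 'moment': array([-0.00354029, -0.03115412, -0.00530394]), 'grip_force': 0.0, 'grip_width': 0.08687659295523148}
top [[539.604903670072, 0.0, 321.7584151493675], [0.0, 539.604903670072, 227.9186611332394], [0.0, 0.0, 1.0]] [-0.06244756  0.          0.          0.          0.        ] [[0.019, -0.9997, 0.0139, -0.0552], [-0.9908, -0.0207, -0.1336, 0.5378], [0.1339, -0.0112, -0.9909, 1.2138], [0.0, 0.0, 0.0, 1.0]]
wheel_grip [([0.5623, -0.1339, 0.0673], 0.84)]
flap_hinge [([0.5424, 0.0589, 0.0443], 0.62)]
[... 528 characters left out ...]
   0.         0.        ] [[0.9566, -0.2914, -0.0011, -0.5418], [-0.1193, -0.3884, -0.9137, 0.1128], [0.2659, 0.8742, -0.4064, 0.7892], [0.0, 0.0, 0.0, 1.0]]
wheel_grip [([0.5651, -0.1378, 0.0717], 0.78)]
flap_hinge [([0.5386, 0.0579, 0.0479], 0.85), ([0.5658, -0.0467, -0.0039], 0.73)]
handle_grip [([0.4608, 0.0341, 0.0435], 0.63)]
stage [([0.5665, -0.0447, -0.004], 0.76), ([0.5419, 0.0587, 0.0496], 0.23)]
flap_handle [([0.4682, 0.0057, 0.0435], 0.66)]
screw_tin [([0.4229, -0.0782, -0.0026], 0.78), ([0.4659, 0.0088, 0.0463], 0.62)]
loupe [([0.4753, -0.335, -0.002], 0.75), ([0.4585, 0.0348, 0.0479], 0.69)]
brush [([0.5373, 0.2609, 0.0033], 0.66)]
tweezers_2 [([0.6938, -0.2854, 0.0008], 0.79)]
```

```bash
python3 - <<'E'
import cv2
a=cv2.imread("pics/top0.png")
cv2.imwrite("pics/top0c.png",cv2.resize(a[120:390,150:510],None,fx=2.2,fy=2.2,interpolation=cv2.INTER_CUBIC))
E
```

```text
(no output)
```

View pics/top0c.png

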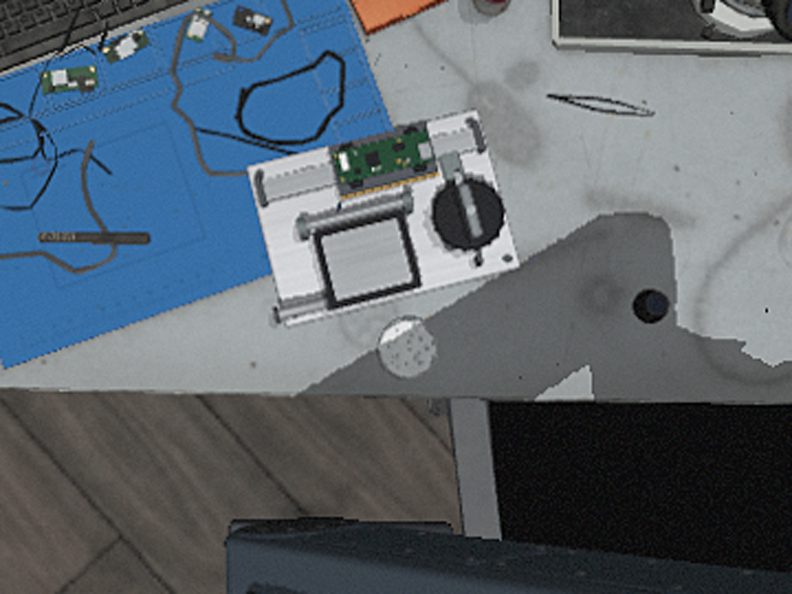

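View pics/side0.png

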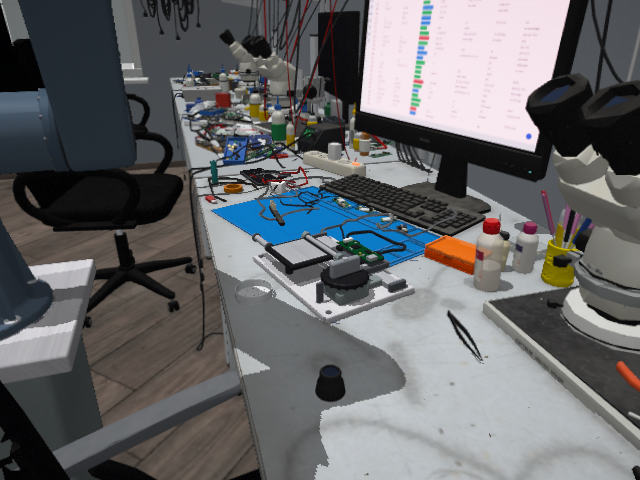

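Top view: the stage is yawed about 15°. The wheel is at crop (468,213) with the bar roughly along stage x, and the handle is at the left front (300,308). I'll zoom in on the wheel to find the pointer, and fit the stage pose.

```bash
cat > h.py <<'E'
import numpy as np, cv2
from scipy.spatial.transform import Rotation as R
from rig import robot
def proj(p,X):
    T=np.array(p["world_to_cam"]); return cv2.projectPoints(np.atleast_2d(X).astype(float),cv2.Rodrigues(T[:3,:3])[0],T[:3,3],p["mtx"],p["distortion"])[0].reshape(-1,2)
def to(xyz,yawdeg,cmd=None):
    "shift (mm) and turn (deg) in tool axes to a tool-down pose, tool x at yaw"
    o=robot.get_obs(); r=R.from_quat(o["tool_rot"]); 
    t=R.from_euler('z',yawdeg,degrees=True)*R.from_euler('x',180,degrees=True)
    print("t",round(o["time"],2),"pos",np.round(o["position"],4),"yaw",np.round(np.degrees(np.arctan2(*r.as_matrix()[[1,0],0])),1),"q",np.round(o["q"],2))
    print("go",np.round(r.inv().apply(np.array(xyz)-o["position"])*1000,1),np.round((r.inv()*t).as_rotvec(degrees=True),1))
E
python3 - <<'E'
from h import *
from scipy.optimize import least_squares
L={"w":((-.03,-.085),[(.5623,-.1339),(.5651,-.1378)]),"h":((0,.108),[(.5424,.0589),(.5386,.0579)]),"g":((-.083,.108),[(.46,.0318),(.4608,.0341)]),"s":((0,0),[(.5641,-.0489),(.5665,-.0447)]),"f":((-.083,.079),[(.4667,.0112),(.4682,.0057)])}
def P(v,a): c,s=np.cos(v[2]),np.sin(v[2]); return np.array([v[0]+c*a[0]-s*a[1],v[1]+s*a[0]+c*a[1]])
r=least_squares(lambda v:np.concatenate([P(v,a)-m for a,ms in L.values() for m in ms]),[.56,-.05,.25])
v=r.x;print("stage",v[:2],np.degrees(v[2]),"res mm",np.round(r.fun*1000,1))
for k in L:print(k,P(v,L[k][0]).round(4))
p=robot.camera("top");w=P(v,(-.03,-.085))
im=cv2.resize(p["img"][180:250,330:400],None,fx=8,fy=8,interpolation=cv2.INTER_CUBIC)[:,:,::-1]
cv2.imwrite("pics/w.png",im)
f=P(v,(-.078,-.085))
print("axis px",(proj(p,[*w,.05])-[330,180])*8,"fin",(proj(p,[*f,.048])-[330,180])*8)
for q in(0,.5,1.06):
    a=1.058-q;e=P(v,(-.03+.045*np.cos(a),-.085+.045*np.sin(a)));print(q,(proj(p,[*e,.046])-[330,180])*8)
to([*w,.14],np.degrees(v[2])+180)
E
```

```text
stage [ 0.56854426 -0.04644235] 15.645337252748647 res mm [ 0.3 -2.5 -2.5  1.4 -3.  -1.3  0.8 -0.3 -0.5  3.4 -1.3  1.1  4.4  2.5
  2.  -1.7  0.6 -4.  -0.9  1.5]
w [ 0.5626 -0.1364]
h [0.5394 0.0576]
g [0.4595 0.0352]
s [ 0.5685 -0.0464]
f [0.4673 0.0072]
axis px [[255.73353402 301.64783164]] fin [[298.74020566 463.00131146]]
0 [[103.66192679 263.99690769]]
0.5 [[140.74847625 197.73464125]]
1.06 [[214.32472137 155.05644821]]
t 1.05 pos [ 0.1606 -0.604   0.2446] yaw 14.9 q [-1.49  0.53  1.43 -0.    1.18 -0.18]
go [ 508.6 -348.7  104.5] [  0.   -0.  179.2]
```

View pics/w.png

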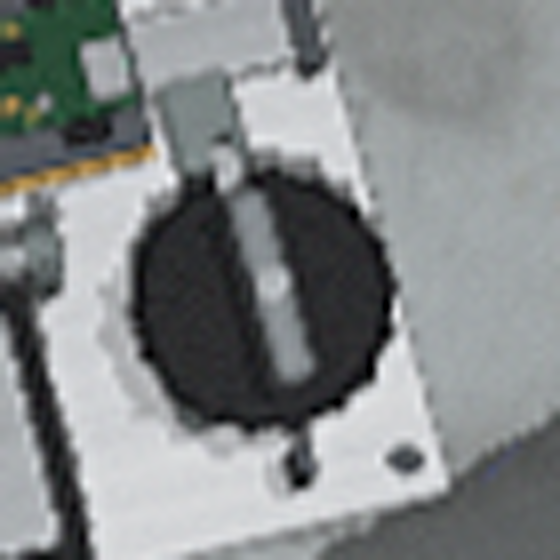

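The pointer nose is at crop (226,165), directly opposite the dark fin at (298,463). So q ≈ 1.06 and the wheel needs about 180° clockwise. The wheel axis is about (0.563,-0.138). I'll approach with the wrist pre-wound.

Call:
move_arm(series="32 -22 0 0 0 -7;64 -44 0 0 0 -14;96 -66 0 0 0 -21;128 -88 0 0 0 -28;160 -110 0 0 0 -35;192 -132 0 0 0 -42;224 -154 0 0 0 -49;254 -174 0 0 0 -56", jaw=0.5, newtons=25)

```text
time: 1.72
position: [0.3624, -0.3687, 0.2448]
tool_rot: [0.813, 0.582, 0.0, 0.0]
ft_force: [0.6, 0.2, -0.4]
grip_width: 0.0459
grip_force: 0.0
```

```bash
python3 -c "
from h import *
to([.563,-.138,.14],195.5)"
```

```text
t 1.72 pos [ 0.3624 -0.3687  0.2448] yaw 71.2 q [-1.01  0.38  1.7   0.    1.06 -0.68]
go [283.  115.7 104.8] [   0.     0.  -124.3]
```

Call:
move_arm(series="35 14 0 0 0 -7;70 29 5 0 0 -14;106 43 15 0 0 -21;141 58 25 0 0 -28;177 72 35 0 0 -35;212 87 45 0 0 -42;248 101 55 0 0 -49;283 116 65 0 0 -56")

```text
time: 2.38
position: [0.5647, -0.1394, 0.1792]
tool_rot: [0.444, 0.896, -0.0, 0.0]
ft_force: [0.3, -0.1, -0.2]
grip_width: 0.0435
grip_force: 0.0
```

Call:
move_arm(series="0 0 0 0 0 -7;0 0 0 0 0 -14;0 0 0 0 0 -21;0 0 0 0 0 -28;0 0 0 0 0 -35;0 0 0 0 0 -42;0 0 0 0 0 -49;0 0 0 0 0 -56")

```text
time: 3.05
position: [0.5637, -0.1412, 0.1796]
tool_rot: [-0.028, 1.0, -0.0, 0.0]
ft_force: [0.5, -0.0, 1.3]
grip_width: 0.0432
grip_force: 0.0
```

```bash
python3 -c "
from h import *
to([.563,-.138,.077],195.5)
p=robot.camera('side')
for n in('wheel_grip','handle_grip'):print(robot.tip_of(p,n)[:1])
p=robot.camera('top')
for n in('wheel_grip','handle_grip','wheel'):print(robot.tip_of(p,n)[:1])
"
```

```text
t 3.05 pos [ 0.5637 -0.1412  0.1796] yaw -176.8 q [-0.44  0.55  1.61  0.    0.98 -2.06]
go [  0.6   3.2 102.6] [ -0.    0.  -12.3]
[]
[{'xyz': [0.4624, 0.0373, 0.0485], 'p': 0.52}]
[{'xyz': [0.5648, -0.0482, -0.0003], 'p': 0.45}]
[{'xyz': [0.4602, 0.0348, 0.0475], 'p': 0.66}]Traceback (most recent call last):
  File "<string>", line 7, in <module>
    for n in('wheel_grip','handle_grip','wheel'):print(robot.tip_of(p,n)[:1])
                                                       ~~~~~~~~~~~~^^^^^
ValueError: it knows: brush, flap_handle, flap_hinge, handle_grip, loupe, screw_tin, stage, tweezers, wheel_grip
```

Call:
move_arm(series="0 3 0 0 0 -6;0 3 10 0 0 -12;0 3 30 0 0 -12;0 3 50 0 0 -12;0 3 70 0 0 -12;0 3 90 0 0 -12;0 3 102 0 0 -12;0 3 102 0 0 -12")

```text
time: 4.02
position: [0.5618, -0.1375, 0.075]
tool_rot: [-0.129, 0.992, 0.001, -0.002]
ft_force: [0.6, -0.1, 0.7]
grip_width: 0.0434
grip_force: 0.0
```

Call:
move_arm(series="0 0 0 0 0 0;0 0 0 0 0 0;0 0 0 0 0 0;0 0 0 0 0 0;0 0 0 0 0 0;0 0 0 0 0 0", jaw=0, newtons=25)

```text
time: 4.52
position: [0.5634, -0.1365, 0.0784]
tool_rot: [-0.129, 0.992, 0.002, 0.0]
ft_force: [1.6, 1.9, 5.3]
grip_width: 0.0117
grip_force: 25.1
```

```bash
python3 -c "
from h import *
to([.563,-.138,.077],195.5);o=robot.get_obs();print(o['ft_force'],o['moment'],o['grip_width'],o['grip_force'])
p=robot.camera('top')
cv2.imwrite('pics/w2.png',cv2.resize(p['img'][150:270,290:430],None,fx=4,fy=4)[:,:,::-1])
"
```

```text
t 4.52 pos [ 0.5634 -0.1365  0.0784] yaw -165.2 q [-0.43  0.7   1.67  0.    0.77 -2.26]
go [ 0.8 -1.4  1.4] [ 0.2  0.1 -0.7]
[1.58561747 1.94695727 5.33658588] [ 0.32461159 -0.40765266 -0.01671127] 0.011676778623801183 25.13197213411331
```

View pics/w2.png

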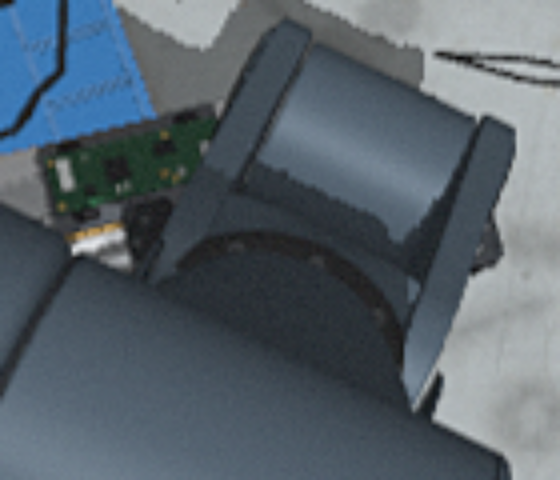

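The arm hides the wheel, but the 11.7 mm opening shows the bar is gripped. Turning clockwise.

Call:
move_arm(series="0 0 0 0 0 5;0 0 0 0 0 11;0 0 0 0 0 17;0 0 0 0 0 23;0 0 0 0 0 29;0 0 0 0 0 35;0 0 0 0 0 40;0 0 0 0 0 45", newtons=35)

```text
time: 5.23
position: [0.5634, -0.1368, 0.0784]
tool_rot: [0.262, 0.965, 0.001, -0.0]
ft_force: [-0.9, 4.3, 4.3]
grip_width: 0.0117
grip_force: 34.8
```

```bash
python3 -c "
from h import *
to([.563,-.138,.077],15.6);o=robot.get_obs();print(o['ft_force'],o['moment'],o['grip_width'],o['grip_force'])
"
```

```text
t 5.23 pos [ 0.5634 -0.1368  0.0784] yaw 149.6 q [-0.43  0.7   1.67  0.    0.77 -1.47]
go [-0.2 -1.2  1.4] [-0.00e+00 -1.00e-01  1.34e+02]
[-0.91746962  4.29562731  4.2572419 ] [ 0.81749495 -0.15759382  0.09751535] 0.011659354126037047 34.828548431396484
```

Call:
move_arm(series="0 0 0 0 0 6;0 0 0 0 0 12;0 0 0 0 0 18;0 0 0 0 0 24;0 0 0 0 0 30;0 0 0 0 0 36;0 0 0 0 0 42;0 0 0 0 0 48")

```text
time: 5.9
position: [0.5632, -0.137, 0.0784]
tool_rot: [0.632, 0.775, 0.0, -0.001]
ft_force: [-0.9, 4.4, 4.8]
grip_width: 0.0114
grip_force: 34.8
```

Call:
move_arm(series="0 0 0 0 0 6;0 0 0 0 0 12;0 0 0 0 0 18;0 0 0 0 0 24;0 0 0 0 0 30;0 0 0 0 0 36;0 0 0 0 0 42;0 0 0 0 0 48")

```text
time: 6.57
position: [0.5628, -0.137, 0.0784]
tool_rot: [0.893, 0.451, -0.0, -0.001]
ft_force: [-1.7, 3.0, 4.4]
grip_width: 0.0118
grip_force: 34.8
```

Call:
move_arm(series="0 0 0 0 0 6;0 0 0 0 0 12;0 0 0 0 0 18;0 0 0 0 0 24;0 0 0 0 0 30;0 0 0 0 0 36;0 0 0 0 0 38;0 0 0 0 0 38")

```text
time: 7.23
position: [0.5627, -0.1368, 0.0784]
tool_rot: [0.991, 0.137, -0.001, -0.001]
ft_force: [-1.8, 2.6, 5.3]
grip_width: 0.0116
grip_force: 34.9
```

```bash
python3 -c "
from h import *
to([.563,-.138,.077],15.6);o=robot.get_obs();print(o['ft_force'],o['moment'],o['grip_width'],o['grip_force'])
"
```

```text
t 7.23 pos [ 0.5627 -0.1368  0.0784] yaw 15.8 q [-0.43  0.7   1.67  0.    0.77  0.86]
go [-0.   1.2  1.4] [-0.1  0.1  0.2]
[-1.76200259  2.56295488  5.28246219] [ 0.47485633  0.24868073 -0.09140011] 0.011641466983102129 34.887903928756714
```

Call:
move_arm(series="0 0 0 0 0 0;0 0 0 0 0 0;0 0 0 0 0 0;0 0 0 0 0 0;0 0 -15 0 0 0;0 0 -40 0 0 0;0 0 -70 0 0 0;0 0 -100 0 0 0", jaw=0.5)

```text
time: 7.9
position: [0.563, -0.1383, 0.1779]
tool_rot: [0.99, 0.138, -0.001, -0.0]
ft_force: [0.2, 0.9, -0.6]
grip_width: 0.043
grip_force: 0.0
```

```bash
python3 -c "
from h import *
to([.4595,.035,.15],105.6)"
```

```text
t 7.9 pos [ 0.563  -0.1383  0.1779] yaw 15.9 q [-0.43  0.55  1.61 -0.    0.98  0.86]
go [ -52.1 -194.9   28.2] [ -0.1   0.  -89.7]
```

Call:
move_arm(series="-6 -24 0 0 0 -7;-13 -49 0 0 0 -14;-19 -73 0 0 0 -21;-26 -97 0 0 0 -28;-32 -122 0 0 0 -35;-39 -146 0 0 0 -42;-46 -171 0 0 0 -49;-52 -195 0 0 0 -56")

```text
time: 8.57
position: [0.4593, 0.0359, 0.1775]
tool_rot: [0.808, 0.589, -0.0, 0.0]
ft_force: [-0.1, 0.1, 0.5]
grip_width: 0.0436
grip_force: 0.0
```

Call:
move_arm(series="0 0 0 0 0 -7;0 0 0 0 0 -14;0 0 0 0 0 -21;0 0 0 0 0 -28;0 0 0 0 0 -34;0 0 0 0 0 -34")

```text
time: 9.07
position: [0.4602, 0.035, 0.1776]
tool_rot: [0.602, 0.799, -0.0, 0.0]
ft_force: [-0.3, -0.4, 0.6]
grip_width: 0.0441
grip_force: 0.0
```

```bash
python3 -c "
from h import *
to([.4595,.035,.049],105.6)
for n in('top','side'):
  p=robot.camera(n)
  for t in('handle_grip','flap_handle','flap_hinge','wheel_grip'):print(n,t,[(np.round(d['xyz'],4),d['p']) for d in robot.tip_of(p,t)[:1]])
  if n=='top': cv2.imwrite('pics/a.png',cv2.resize(p['img'][160:300,250:410],None,fx=5,fy=5,interpolation=cv2.INTER_CUBIC)[:500,:,::-1])
  else: cv2.imwrite('pics/b.png',cv2.resize(p['img'][170:340,200:430],None,fx=3.4,fy=3.4,interpolation=cv2.INTER_CUBIC)[:,:,::-1])
"
```

```text
t 9.07 pos [0.4602 0.035  0.1776] yaw 106.0 q [-0.17  0.42  1.9  -0.    0.82 -0.45]
go [  0.3  -0.7 128.6] [0.  0.  0.4]
top handle_grip []
top flap_handle []
top flap_hinge []
top wheel_grip [(array([ 0.5591, -0.1354,  0.0674]), 0.88)]
side handle_grip [(array([0.4596, 0.0361, 0.0452]), 0.52)]
side flap_handle [(array([0.4651, 0.0053, 0.0436]), 0.58)]
side flap_hinge [(array([0.5369, 0.0573, 0.0512]), 0.58)]
side wheel_grip [(array([ 0.5678, -0.1388,  0.0698]), 0.72)]
```

View pics/a.png

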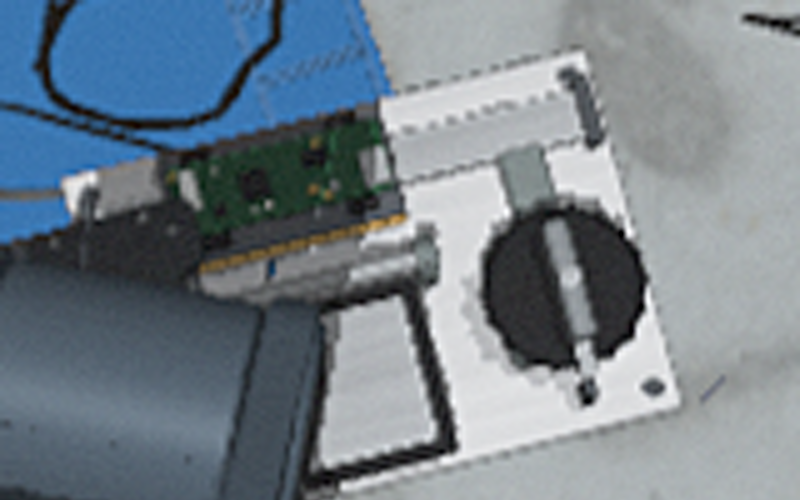

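View pics/b.png

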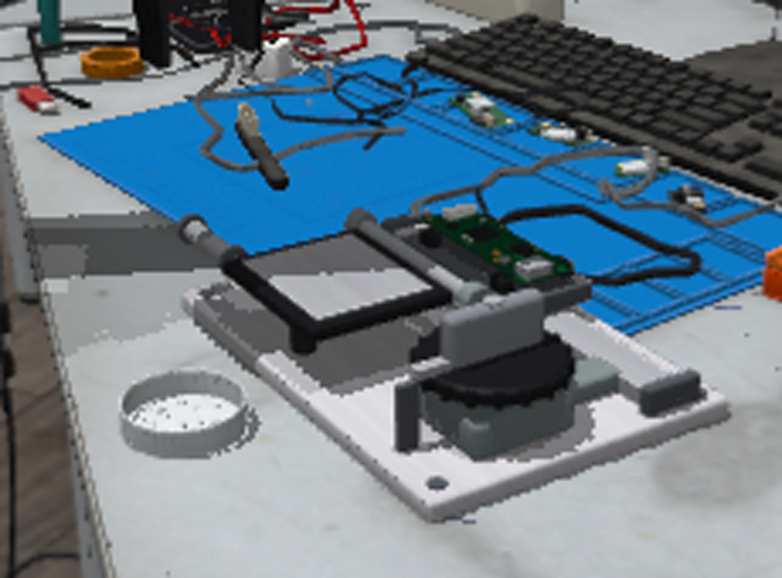

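The pointer (586,350) faces the fin (586,390), so the wheel is set. In the side view the flap is still lying, with the handle at (210,245) clear. Next is to descend onto the handle.

Call:
move_arm(series="0 0 18 0 0 0;0 0 38 0 0 0;0 0 58 0 0 0;0 0 78 0 0 0;0 0 98 0 0 0;0 0 113 0 0 0;0 0 124 0 0 0;0 0 128 0 0 0")

```text
time: 10.23
position: [0.4594, 0.0352, 0.048]
tool_rot: [0.603, 0.798, -0.001, -0.001]
ft_force: [0.3, -0.4, 1.2]
grip_width: 0.0438
grip_force: 0.0
```

Call:
move_arm(series="0 0 0 0 0 0;0 0 0 0 0 0;0 0 0 0 0 0;0 0 0 0 0 0;0 0 0 0 0 0;0 0 0 0 0 0", jaw=0, newtons=25)

```text
time: 10.73
position: [0.4604, 0.0351, 0.0501]
tool_rot: [0.603, 0.798, 0.0, 0.0]
ft_force: [-1.7, -0.5, 0.3]
grip_width: 0.0114
grip_force: 13.9
```

```bash
python3 -c "
from h import *
o=robot.get_obs();print(o['ft_force'],o['grip_width'],o['grip_force'])
S=np.radians(15.6);u=np.array([np.cos(S),np.sin(S),0])
to([.4595,.035,.049],105.6)
h=np.array([.5394,.0576,.049])
for q in(90,):to(h+[0,0,.083],105.6)
"
```

```text
[-1.66556253 -0.54105848  0.30226539] 0.011362137544511942 13.931970745325089
t 10.73 pos [0.4604 0.0351 0.0501] yaw 105.9 q [-0.17  0.67  1.98 -0.    0.48 -0.44]
go [ 0.1 -0.9  1.1] [0.1 0.  0.3]
t 10.73 pos [0.4604 0.0351 0.0501] yaw 105.9 q [-0.17  0.67  1.98 -0.    0.48 -0.44]
go [ -0.   82.2 -81.8] [0.1 0.  0.3]
```

Call:
move_arm(series="0.5 0.5 -8.7 0 0 0;0 1.8 -17.3 0 0 0;0 4.1 -25.6 0 0 0;0 7.2 -33.8 0 0 0;0 11.1 -41.5 0 0 0;0 15.9 -48.8 0 0 0;0 21.3 -55.5 0 0 0;0 24.3 -58.7 0 0 0", newtons=30)

```text
time: 11.4
position: [0.4847, 0.0419, 0.1099]
tool_rot: [0.603, 0.798, 0.001, 0.001]
ft_force: [1.3, -1.3, -3.8]
grip_width: 0.0111
grip_force: 30.0
```

```bash
python3 -c "
from h import *
o=robot.get_obs();print(o['ft_force'],o['grip_width'],o['grip_force'])
to([.5394,.0576,.132],105.9)
p=robot.camera('side')
for t in('handle_grip','flap_handle'):print([(np.round(d['xyz'],4),d['p']) for d in robot.tip_of(p,t)[:2]])
"
```

```text
[ 1.29454691 -1.29452192 -3.77050455] 0.011071034096030077 29.996868073940277
t 11.4 pos [0.4847 0.0419 0.1099] yaw 105.9 q [-0.14  0.57  1.9   0.    0.67 -0.42]
go [  0.1  57.  -22. ] [ 0.1  0.1 -0. ]
[(array([0.4858, 0.0421, 0.1084]), 0.4)]
[(array([0.4922, 0.014 , 0.1042]), 0.58)]
```

Call:
move_arm(series="0 6 -5.5 0 0 0;0 13 -10.5 0 0 0;0 20.5 -15 0 0 0;0 28.5 -18.5 0 0 0;0 37 -21.2 0 0 0;0 45 -23 0 0 0;0 51 -23.7 0 0 0;0 55 -24 0 0 0")

```text
time: 12.22
position: [0.5385, 0.057, 0.133]
tool_rot: [0.602, 0.798, 0.001, 0.001]
ft_force: [0.7, -4.2, 5.1]
grip_width: 0.0107
grip_force: 30.0
```

Call:
move_arm(series="0 1 0 0 0 0;0 1 0 0 0 0;0 1 0 0 0 0;0 1 0 0 0 0;0 1 0 0 0 0;0 1 0 0 0 0")

```text
time: 12.72
position: [0.5383, 0.0569, 0.1329]
tool_rot: [0.603, 0.798, 0.0, 0.001]
ft_force: [0.5, -4.1, 7.7]
grip_width: 0.0111
grip_force: 30.0
```

```bash
python3 -c "
from h import *
o=robot.get_obs();print(o['ft_force'],o['grip_width'],o['grip_force'])
to([.5394,.0576,.132],105.9)
for n in('side','top'):
  p=robot.camera(n)
  for t in('handle_grip','flap_handle','flap_hinge','wheel_grip'):print(n,t,[(np.round(d['xyz'],4),d['p']) for d in robot.tip_of(p,t)[:2]])
  if n=='side': cv2.imwrite('pics/c.png',cv2.resize(p['img'][130:340,200:430],None,fx=2.8,fy=2.8,interpolation=cv2.INTER_CUBIC)[:,:,::-1])
"
```

```text
[ 0.52797095 -4.14063918  7.69022408] 0.011106597475076682 29.999690651893616
t 12.72 pos [0.5383 0.0569 0.1329] yaw 105.9 q [-0.1   0.58  1.74 -0.    0.82 -0.38]
go [0.4 1.3 0.9] [ 0.1  0.1 -0. ]
side handle_grip [(array([0.5371, 0.0596, 0.1292]), 0.45)]
side flap_handle [(array([0.5444, 0.0316, 0.1264]), 0.46)]
side flap_hinge [(array([0.5362, 0.0586, 0.0509]), 0.83)]
side wheel_grip [(array([ 0.5638, -0.1383,  0.073 ]), 0.95), (array([ 0.5662, -0.0459, -0.0038]), 0.31)]
top handle_grip []
top flap_handle []
top flap_hinge []
top wheel_grip [(array([ 0.5596, -0.1366,  0.0685]), 0.68)]
```

View pics/c.png

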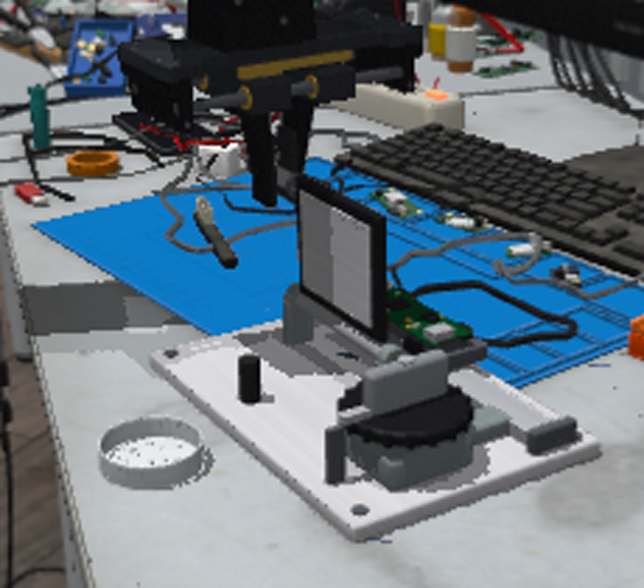

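The flap stands upright with the handle at about crop (285,180) between the fingers. The handle moved 80.9 mm along stage x out of 83, which gives q ≈ 1.55. The wheel pointer is still at the fin, so I'm handing in.

```bash
python3 -c "
from rig import robot
print(robot.hand_in())"
```

```text
the job is handed in; nothing more can be done
None
```

I set the wheel with its pointer at the index fin, swung the flap up to about 1.55 rad by its handle, and handed in at about 13 s with the fingers still holding it (30 N grip). The hand-in gave no verdict.

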